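# Present a coral ball under the bench magnifier

## Robot

A 6-joint arm with a two-finger parallel gripper is mounted at the origin on the work surface. World frame = base frame: x ahead of the robot, y to its left, z up, the work surface at z = 0. Lengths are in m, angles in rad, forces in N, time in s.
With the tool pointing down it reaches from about 0.25 to 0.85 m from the base axis. Payload 12.5 kg.
Tool frame: the origin (TCP) lies at the very end of the fingers, on their centre line; the grasp point (between the pads) lies 19 mm behind it; z points along the fingers, y is the line along which they close (so a half turn about z gives the same grasp; the last joint's range is limited). The gripper opens to 93 mm and grips with 3 to 60 N. Pads are 15 mm wide; open, the fingers measure 128 mm over their backs; the gripper's body (75 mm by 188 mm) begins 65 mm behind the grasp point.
Start: joints at [-1.237, 0.351, 1.652, -0, 1.139, -0.085], TCP at [0.224, -0.502, 0.219] pointing down, gripper open.
Joint ranges: [-2.75, 2.75], [-0.79, 2.1], [0.01, 2.65], [-1.57, 4.71], [0.07, 3.14], [-2.87, 2.87]. Speed limits (rad/s): [2.22, 2.22, 2.79, 3.14, 3.14, 3.14].

## Interface

Orientations are given as a rotation vector (axis times angle).
In Python, from station import robot, vision gives the robot as it stands. The module is installed in compiled form; this text tells all that it offers.
- The arm moves only by the tool apply_moves, never from a script. Its argument "series" is a list of rows, each a list of 3 entries, a list of its own where there are three numbers: the turn, a rotation vector about the world's x, y, z in units of 6 degrees (1.0 is 6 degrees), then the shift along the world's x, y, z in units of 0.04 m (1.0 is 0.04 m), then the opening, from -1 (shut) to 1 (fully open). A call has 1 to 10 rows; each row shifts and turns the commanded pose from where the row before left it; what a row does not reach is not made up. A row lasts 1/8 s, in which the tool goes at most 62.5 mm and 10.7 degrees, less where a joint would pass 70% of its speed; a pose out of reach is approached as far as the arm can. A call with a number of a shift or a turn outside -1 to 1 is refused whole. A call with a gripper value outside its range is refused whole. The fingers move at their own pace and stop on an object; "force" is the grip in N (left out, the last holds). Time passes only in rows, so rows that do not move let the fingers close. It gives the time, the measured TCP pose, the force, the opening and the grip force at its end, in the units of the state.
- robot.observe(): the state, without advancing time (a new reading comes with each control period).
- vision.snapshot(name): name is "scene" or "side" or "wrist"; returns a dict with "frame" (420x560x3 uint8, red, green, blue), "fx", "fy", "cx", "cy" (pixels), "R" (3x3) and "t" (3): a world point X has camera coordinates R X + t; the wrist camera has in their place "tool_from_camera" (4x4, takes a point from camera to tool coordinates, whose origin is the TCP and whose axes are the flange's). Camera axes: x right, y down, z forward; pixel columns grow to the right and rows downward; lengths in m; the calibration is good to about 2 mm. A picture is of the moment at which its call begins: read the wrist's pose just before it. There is no depth.
- robot.close_job(): hands the job in; it is judged then, once.
Trained networks look in a picture, given as the dict that the camera call returned (one of the last four; its "shot" number tells which), for a name from the list of things; names that differ only in an ending like _2 or _b are one class to them, and where a whole thing is asked for, a point or a joint stands for the part that bears it (a point fixed in the world has none). Each returns a list of dicts, best first, with "confidence" (0 to 1); they miss things now and then, are a little off and sometimes report something else, mostly with a low value. They report only what shows in the picture. A call takes as long as a camera call.
- vision.outline_of(picture, query): "pixels" (420x560 bool, what is visible of it).
- vision.landmark_of(picture, query): "position" ([x, y, z] in m, in world coordinates, good to about 4 mm: a listed point, or the origin of a listed thing).
The state is a dict: "time": time; "q": joint angles; "dq": joint speeds; "joint_efforts": joint torques, N m; "position": TCP position; "tcp_rot": TCP orientation; "ft_force": force on the tool from outside, world axes, zero at the start; "wrist_torque": the same for the moment, N m; "grip_width": finger opening in m; "gripper_force": force on a finger pad.
Only numpy, scipy, OpenCV 4.12 (cv2) and the standard library are available. Lean on these libraries where they do the work, as an engineer would, in place of code of your own. Each camera call takes 0.05 s, during which the arm holds its last target. There are 200 camera calls.

## Task

The smith wants to check the red coral ball for cracks before it is set: take it out of its seat in the stone board and set it down, without dropping it, in the pocket of the long-handled pan while the pan stands on the bench. Then take the pan by its wooden grip and carry it, without spilling or tipping it or knocking the magnifier, to the lens, so that the ball lies under its middle, 10 cm below the glass. Finish there still holding the pan off the bench, level and still, touching neither ball nor magnifier; leave the other two stones, the hammer and the bangle where they are.

Things in the scene. Friction and masses are not known exactly. Their poses are not given: they have to be found in the camera images.
- coral_center (a point): centre of the coral ball: a smooth red ball 20 mm across, 11 g, loose. At the start it sits in one of the three seats of the stone board (any of them), its centre 7 mm above the board's top face, i.e. 27 mm above the bench
- turquoise_center (a point): centre of the blue-green ball, 20 mm across, in another seat of the board; to be left alone
- silver_center (a point): centre of the silver-grey ball, 20 mm across, in another seat of the board; to be left alone
- stone_board: light wooden block with brass end strips, fixed to the bench, 84 mm along its x, 198 mm along its y, flat top 20 mm above the bench (brass 21 mm). Three round seats 14 mm wide in a row along its y, at y = -60, 0 and +60 mm, x = 0; a ball rests on the edge of its seat. Origin: centre of the underside; z up
- pan_pocket (a point): centre of the floor of the pan's round pocket, 4 mm above the underside. The pan is a round pressed-brass dish 72 mm across and 9 mm high with one pocket about 44 mm wide and 5 mm deep (a flat rim about 14 mm wide round it), on a long handle; about 150 g in all (may be 20 % less or 30 % more), loose. It stands on the bench on the dish and on two wire feet at the handle's far end. The pan's x axis points from the handle to the dish, z up; the ball can roll about in the pocket
- pan_grip (a point): middle of the pan's wooden grip, 165 mm from the pocket centre along the pan's -x and 32 mm above the pan's underside. The grip is a straight wooden bar with flat sides, 110 mm long along the pan's x, 15 mm wide, 22 mm high (21 to 43 mm above the bench while the pan stands); the wire feet are 65 mm farther back, spread 47 mm; same axes as the pan
- lens_center (a point): centre of the magnifier's glass, 270 mm above the bench. The lens lies level in a white ring 116 mm across outside, from 260 to 278 mm above the bench. The magnifier is fixed; its axes: x points from the lens to its upright post, which stands 190 mm from the lens axis (post 16 mm thick and 330 mm tall, round foot 150 mm across, arm running from the post's top to the ring); z up
- lens_focus (a point): the point 100 mm straight below the centre of the glass, where the ball's centre is to be held; nothing is there at the start
- hammer: hammer lying on the bench, 240 mm long along its x with the dark steel head at +x (head 26 mm tall, from 48 mm on -y to 40 mm on +y), wooden handle; origin at mid-length on the bench; to be left alone
- bangle: silver bangle lying flat, 66 mm across, 8 mm high; origin at its centre on the bench; to be left alone

How it is judged:
On the way, in this order (a step that is already met when the one before it is completed fails the run):
1. the coral ball lies let go in the pan's pocket while the pan stands on the bench (horizontal distance between coral_center and pan_pocket below 0.018 m and distance between coral_center and pan_pocket below 0.02 m and contact force between coral and the fingers below 0.02 N and height (world z) of pan_pocket below 0.008 m and height (world z) of pan_grip below 0.037 m and contact force between coral and pan above 0.02 N), for 0.2 s.
2. the pan is carried off the bench by its grip with the ball in its pocket (horizontal distance between coral_center and pan_pocket below 0.018 m and distance between coral_center and pan_pocket below 0.02 m and contact force between coral and the fingers below 0.02 N and height (world z) of pan_pocket above 0.03 m and contact force between pan and the fingers above 1 N and contact force between pan and table below 0.05 N), for 0.2 s.
At the end, for the whole second after the job is handed in: Only the fingers hold the pan, still and within 7 degrees of level; the ball lies in its pocket, untouched by the fingers, within 30 mm of the lens axis and 70 to 130 mm below the glass centre; pan and arm are clear of the magnifier (horizontal distance between coral_center and pan_pocket below 0.018 m and distance between coral_center and pan_pocket below 0.02 m and contact force between coral and the fingers below 0.02 N and horizontal distance between coral_center and lens_focus below 0.03 m and height (world z) of coral_center between 0.14 and 0.2 m and angle between pan_pocket's own z axis and vertical below 0.12 rad and linear speed of pan below 0.03 m/s and angular speed of pan below 0.2 rad/s and contact force between coral and pan above 0.02 N and contact force between pan and the fingers above 1 N and contact force between pan and table below 0.02 N and contact force between each of pan, the arm, the fingers and magnifier below 0.02 N); the arm keeps its last pose, push and grip.
It fails at once if the pan is tipped more than 0.35 rad (20 degrees) (angle between pan_pocket's own z axis and vertical above 0.35 rad).
It fails at once if the coral ball is dropped or thrown: it falls free, faster than 0.6 m/s (a drop of about 2 cm) (linear speed of coral above 0.6 m/s and contact force between coral and the fingers below 0.001 N and contact force between coral and pan below 0.001 N).
It fails at once if another stone, the hammer or the bangle is moved (stones 10 mm, hammer and bangle 20 mm) (distance of any of turquoise_center, silver_center from where it was at the start of the episode above 0.01 m or distance of any of hammer, bangle from where it was at the start of the episode above 0.02 m).
It fails at once if the magnifier is knocked (over 5 N) (contact force between any of the arm, the fingers, pan and magnifier above 5 N).
It also fails if it takes over 64 s, if anything falls off the work surface, if the arm or the gripper's body presses on something with over 40 N, if the wrist force passes 120 N, or if a joint passes its speed limit or range.

## Working session

There is one attempt and no reset: what is moved stays moved. The work goes in short steps, Python scripts to look and compute and a tool call to move; the robot and the scene stay as the last step left them, time stands still between calls to the robot, and variables do not carry over. Pictures are saved under pics/ and viewed, at most 10 in all, crops included, and the job is handed in when it is done.

Besides the shell and the picture viewer there is one more tool, called after "Call:" by a JSON object that holds its "name" and its "arguments", one argument or row to a line. apply_moves: Moves the arm, as the interface text tells. Shifts and turns lie within -1 to 1; 1 stands for 0.04 m of shift or 6 degrees of turn. Its arguments: {"type":"object","properties":{"series":{"type":"array","items":{"type":"array"}},"force":{"type":"number"}},"required":["series"]}

```bash
mkdir -p pics
cat > h.py <<'E'
import numpy as np, cv2
from scipy.spatial.transform import Rotation as Ro
from station import robot, vision
def save(p,n): cv2.imwrite('pics/'+n+'.png',cv2.cvtColor(p['frame'],cv2.COLOR_RGB2BGR))
def lm(p,names):
    for n in names:
        print(n,[(np.round(d['position'],4).tolist(),round(d['confidence'],2)) for d in vision.landmark_of(p,n)[:2]])
def st():
    s=robot.observe(); print(s['time'],np.round(s['position'],4),np.round(s['tcp_rot'],3),np.round(s['q'],3),np.round(s['ft_force'],2),s['grip_width'],s['gripper_force']); return s
E
python3 - <<'E'
from h import *
st()
N=['coral_center','turquoise_center','silver_center','stone_board','pan_pocket','pan_grip','lens_center','lens_focus','hammer','bangle']
ims=[]
for c in ['scene','side']:
    p=vision.snapshot(c); print(c); lm(p,N); ims.append(p['frame']); save(p,c)
    print(np.round(-p['R'].T@p['t'],3), np.round(p['R'][2],2))
E
```

```text
0.0 [ 0.2236 -0.5021  0.2181] [-3.072 -0.653  0.   ] [-1.237  0.351  1.652 -0.     1.139 -0.085] [ 0.31 -0.22 -0.43] 0.09329339155590134 0.0
scene
coral_center [([0.4468, 0.3181, 0.0268], 0.49)]
turquoise_center [([0.4231, 0.2031, 0.0226], 0.39)]
silver_center []
stone_board [([0.4343, 0.2617, -0.0022], 0.84)]
pan_pocket [([0.5868, -0.2093, 0.0044], 0.66)]
pan_grip [([0.4875, -0.0745, 0.0271], 0.98)]
lens_center []
lens_focus []
hammer [([0.5089, -0.4871, 0.0003], 0.74)]
bangle [([0.3826, 0.0797, -0.0015], 0.5)]
[ 1.191 -0.699  1.258] [-0.47  0.45 -0.76]
side
coral_center [([0.4473, 0.3211, 0.0249], 0.48), ([0.6346, 0.0533, 0.2715], 0.4)]
turquoise_center [([0.4363, 0.2626, -0.0014], 0.62), ([0.4222, 0.2033, 0.0258], 0.49)]
silver_center [([0.435, 0.2616, 0.0256], 0.5)]
stone_board [([0.4358, 0.2605, 0.0006], 0.67)]
pan_pocket [([0.5839, -0.2007, 0.0067], 0.83)]
pan_grip [([0.4844, -0.0738, 0.0328], 0.75)]
lens_center [([0.6325, 0.0573, 0.275], 0.72), ([0.4364, 0.2598, 0.0296], 0.5)]
lens_focus []
hammer [([0.5121, -0.4863, 0.0001], 0.75)]
bangle [([0.3833, 0.0775, -0.0013], 0.53)]
[0.144 0.682 0.846] [ 0.34 -0.7  -0.63]
```

View pics/scene.png

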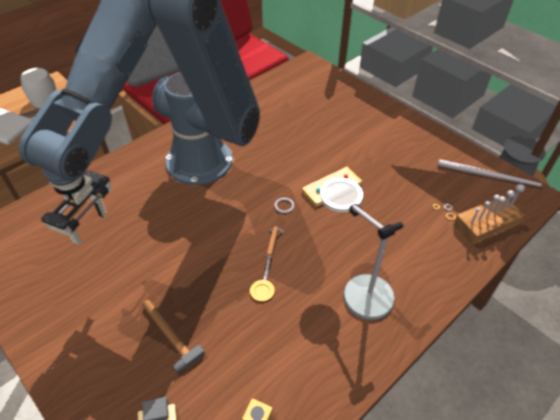

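View pics/side.png

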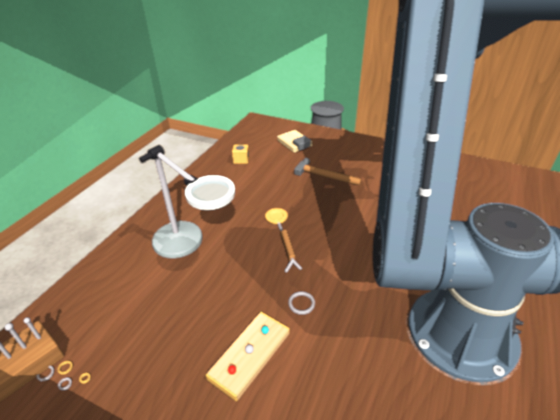

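The scene view shows the pan at (262,290) to (275,232) and the lens ring at (342,194). The post foot is at (368,298). The side view shows coral at (232,369), silver at (250,349) and turquoise at (265,329) in the board, with the lens at (210,193) and its post foot at (177,240). The landmarks agree with this: coral sits at the +y end of the board, and the sizes check out.

Call:
{"name": "apply_moves", "arguments": {
  "series": [
    [[0, 0, 0.9], [0.28, 1, 0], 0],
    [[0, 0, 0.9], [0.28, 1, 0], 0],
    [[0, 0, 0.9], [0.28, 1, 0], 0],
    [[0, 0, 0.9], [0.28, 1, 0], 0],
    [[0, 0, 0.9], [0.28, 1, 0], 0],
    [[0, 0, 0.9], [0.28, 1, 0], 0],
    [[0, 0, 0.9], [0.28, 1, 0], 0],
    [[0, 0, 0.9], [0.28, 1, 0], 0],
    [[0, 0, 0.9], [0.28, 1, 0], 0],
    [[0, 0, 0.9], [0.28, 1, 0], 0]
  ]
}}

```text
time: 2.35
position: [0.3359, -0.1012, 0.2189]
tcp_rot: [2.438, 1.98, 0.001]
ft_force: [1.3, 0.1, -0.3]
grip_width: 0.0466
gripper_force: 0.0
```

Call:
{"name": "apply_moves", "arguments": {
  "series": [
    [[0, 0, 0], [0.28, 1, 0], 0],
    [[0, 0, 0], [0.28, 1, 0], 0],
    [[0, 0, 0], [0.28, 1, 0], 0],
    [[0, 0, 0], [0.28, 1, 0], 0],
    [[0, 0, 0], [0.28, 1, 0], 0],
    [[0, 0, 0], [0.28, 1, 0], 0],
    [[0, 0, 0], [0.28, 1, 0], 0],
    [[0, 0, 0], [0.28, 1, 0], 0],
    [[0, 0, 0], [0.28, 1, -0.3], 0],
    [[0, 0, 0], [0.28, 1, -0.7], 0]
  ]
}}

```text
time: 3.6
position: [0.4486, 0.2994, 0.1791]
tcp_rot: [2.441, 1.977, 0.004]
ft_force: [0.4, 0.1, 1.0]
grip_width: 0.0463
gripper_force: 0.0
```

Run:
```python
from h import *
# post foot on ground
p=vision.snapshot('scene')
for px in [(368,298)]:
    d=p['R'].T@np.array([(px[0]-p['cx'])/p['fx'],(px[1]-p['cy'])/p['fy'],1]); c=-p['R'].T@p['t']
    print('foot',c-d*c[2]/d[2])
lm(p,['pan_pocket','pan_grip','lens_center'])
p=vision.snapshot('side')
d=p['R'].T@np.array([(177-p['cx'])/p['fx'],(240-p['cy'])/p['fy'],1]); c=-p['R'].T@p['t']
print('foot',c-d*c[2]/d[2]); 
lm(p,['pan_pocket','pan_grip','lens_center'])
s=st()
T=np.eye(4);T[:3,:3]=Ro.from_rotvec(s['tcp_rot']).as_matrix();T[:3,3]=s['position']; print(T.round(3))
p=vision.snapshot('wrist'); save(p,'w1'); lm(p,['coral_center','silver_center','turquoise_center','stone_board'])
T=T@p['tool_from_camera']
for n in ['coral_center','silver_center','turquoise_center']:
    for o in vision.outline_of(p,n)[:2]:
        v,u=np.nonzero(o['pixels']); u,v=u.mean(),v.mean()
        d=T[:3,:3]@np.array([(u-p['cx'])/p['fx'],(v-p['cy'])/p['fy'],1]); c=T[:3,3]
        print(n,o['confidence'],o['pixels'].sum(),(u,v),(c+d*(0.027-c[2])/d[2]).round(4))
```

```text
foot [0.81888473 0.01076586 0.        ]
pan_pocket [([0.5861, -0.2087, 0.0009], 0.69)]
pan_grip [([0.4883, -0.0738, 0.0313], 0.66)]
lens_center []
foot [8.16224870e-01 1.44389868e-02 1.11022302e-16]
pan_pocket []
pan_grip [([0.4864, -0.0737, 0.0336], 0.7)]
lens_center [([0.4362, 0.265, 0.0001], 0.4)]
4.0 [0.448  0.2969 0.1796] [2.442e+00 1.976e+00 2.000e-03] [ 0.499  0.372  1.726 -0.     1.042  0.709] [ 0.41 -0.19 -0.02] 0.04645180364725904 0.0
[[ 0.209  0.978  0.001  0.448]
 [ 0.978 -0.209  0.001  0.297]
 [ 0.001  0.001 -1.     0.18 ]
 [ 0.     0.     0.     1.   ]]
coral_center [([0.4446, 0.3231, 0.0264], 0.75)]
silver_center [([0.4365, 0.2647, 0.0286], 0.62)]
turquoise_center [([0.4246, 0.2024, 0.0308], 0.54)]
stone_board [([0.4294, 0.2645, -0.0018], 0.98)]
coral_center 0.69 278 (np.float64(269.01798561151077), np.float64(175.0)) [0.4435 0.3208 0.027 ]
silver_center 0.77 212 (np.float64(270.9056603773585), np.float64(226.6179245283019)) [0.4326 0.2614 0.027 ]
turquoise_center 0.74 197 (np.float64(273.11167512690355), np.float64(273.4213197969543)) [0.4223 0.2018 0.027 ]
```

View pics/w1.png

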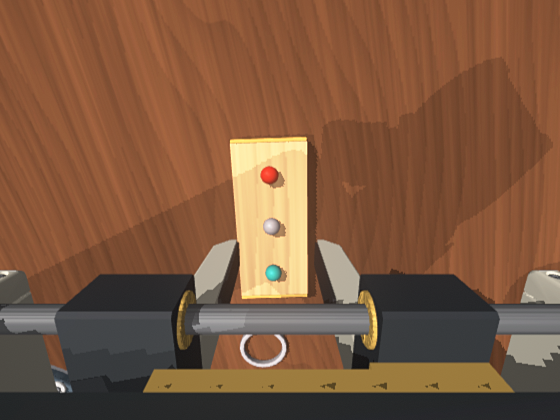

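The wrist picture shows the board straight in view, with coral at (269,175), silver at (271,227) and turquoise at (273,273). The bangle is behind the gripper.

Call:
{"name": "apply_moves", "arguments": {
  "series": [
    [[0, 0, 0], [-0.05, 0.6, -0.4], 0],
    [[0, 0, 0], [0, 0, -0.8], 0],
    [[0, 0, 0], [0, 0, -0.8], 0],
    [[0, 0, 0], [0, 0, -0.6], 0],
    [[0, 0, 0], [0, 0, -0.4], 0],
    [[0, 0, 0], [0, 0, 0], 0],
    [[0, 0, 0], [0, 0, 0], 0]
  ]
}}

```text
time: 5.28
position: [0.4462, 0.3218, 0.0595]
tcp_rot: [2.441, 1.977, 0.002]
ft_force: [-0.3, 0.2, 0.1]
grip_width: 0.0465
gripper_force: 0.0
```

Run:
```python
from h import *
s=st()
T=np.eye(4);T[:3,:3]=Ro.from_rotvec(s['tcp_rot']).as_matrix();T[:3,3]=s['position']
p=vision.snapshot('wrist'); save(p,'w2'); lm(p,['coral_center','silver_center'])
T=T@p['tool_from_camera']
for n in ['coral_center','silver_center','turquoise_center']:
    for o in vision.outline_of(p,n)[:2]:
        v,u=np.nonzero(o['pixels']); u,v=u.mean(),v.mean()
        d=T[:3,:3]@np.array([(u-p['cx'])/p['fx'],(v-p['cy'])/p['fy'],1]); c=T[:3,3]
        print(n,o['confidence'],o['pixels'].sum(),(u,v),(c+d*(0.027-c[2])/d[2]).round(4))
```

```text
5.275 [0.4462 0.3218 0.0595] [2.441e+00 1.977e+00 2.000e-03] [ 0.54   0.565  1.773 -0.     0.802  0.75 ] [-0.3   0.22  0.08] 0.046467342272558554 0.0
coral_center [([0.4431, 0.3243, 0.0265], 0.56)]
silver_center [([0.4358, 0.2614, 0.0246], 0.65)]
coral_center 0.74 622 (np.float64(274.7556270096463), np.float64(236.85369774919613)) [0.4434 0.3209 0.027 ]
silver_center 0.58 154 (np.float64(276.72727272727275), np.float64(299.487012987013)) [0.4339 0.2693 0.027 ]
turquoise_center 0.74 237 (np.float64(279.54430379746833), np.float64(363.7257383966245)) [0.4234 0.2083 0.027 ]
turquoise_center 0.31 102 (np.float64(277.8235294117647), np.float64(299.54901960784315)) [0.4348 0.2691 0.027 ]
```

View pics/w2.png

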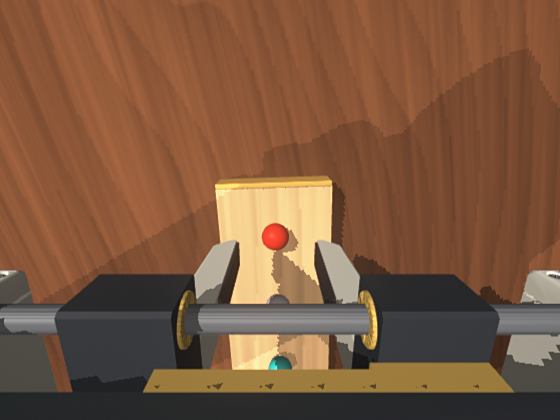

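The ball is at (275,237), about 2 mm left of the midline between the fingers. I'll shift slightly, go down and close.

Call:
{"name": "apply_moves", "arguments": {
  "series": [
    [[0, 0, 0], [-0.05, -0.02, -0.3], 0],
    [[0, 0, 0], [0, 0, -0.4], 0],
    [[0, 0, 0], [0, 0, -0.22], -0.2],
    [[0, 0, 0], [0, 0, 0], -0.4],
    [[0, 0, 0], [0, 0, 0], -0.5],
    [[0, 0, 0], [0, 0, 0], -0.7],
    [[0, 0, 0], [0, 0, 0], -1],
    [[0, 0, 0], [0, 0, 0], -1],
    [[0, 0, 0], [0, 0, 0], -1]
  ],
  "force": 8
}}

```text
time: 6.7
position: [0.4439, 0.3208, 0.022]
tcp_rot: [2.441, 1.977, 0.001]
ft_force: [1.6, -0.4, 1.1]
grip_width: 0.0191
gripper_force: 8.0
```

Call:
{"name": "apply_moves", "arguments": {
  "series": [
    [[0, 0, 0], [0, 0, 0.1], -1],
    [[0, 0, 0], [0, 0, 0.3], -1],
    [[0, 0, 0], [0, 0, 0.6], -1],
    [[0, 0, 0], [0, 0, 0.8], -1],
    [[0, 0, 0], [0, 0, 0.8], -1],
    [[0, 0, 0], [0, 0, 0.4], -1]
  ]
}}

```text
time: 7.45
position: [0.444, 0.3211, 0.144]
tcp_rot: [2.441, 1.977, 0.004]
ft_force: [-0.5, -0.4, -0.1]
grip_width: 0.0188
gripper_force: 8.0
```

Call:
{"name": "apply_moves", "arguments": {
  "series": [
    [[0, 0, 0.4], [-0.1, -0.4, 0], -1],
    [[0, 0, 0.9], [-0.15, -0.8, 0], -1],
    [[0, 0, 0.9], [-0.15, -0.8, 0], -1],
    [[0, 0, 0.9], [-0.15, -0.8, 0], -1],
    [[0, 0, 0.9], [-0.15, -0.8, 0], -1],
    [[0, 0, 0.9], [-0.15, -0.8, 0], -1],
    [[0, 0, 0.9], [-0.15, -0.8, 0], -1],
    [[0, 0, 0.9], [-0.1, -0.8, 0], -1],
    [[0, 0, 0.8], [0, -0.8, 0], -1],
    [[0, 0, 0.67], [0.3, -0.8, 0], -1]
  ]
}}

```text
time: 8.7
position: [0.411, 0.0158, 0.1418]
tcp_rot: [-1.397, -2.813, 0.0]
ft_force: [0.2, 0.2, -0.0]
grip_width: 0.019
gripper_force: 8.0
```

Call:
{"name": "apply_moves", "arguments": {
  "series": [
    [[0, 0, 0], [0.4, -0.6, 0], -1],
    [[0, 0, 0], [0.6, -0.8, 0], -1],
    [[0, 0, 0], [0.7, -0.8, 0], -1],
    [[0, 0, 0], [0.7, -0.8, 0], -1],
    [[0, 0, 0], [0.7, -0.8, 0], -1],
    [[0, 0, 0], [0.6, -0.7, 0], -1],
    [[0, 0, 0], [0.4, -0.5, 0], -1],
    [[0, 0, 0], [0.2, -0.3, 0], -1],
    [[0, 0, 0], [0, 0, 0], -1]
  ]
}}

```text
time: 9.82
position: [0.5835, -0.1954, 0.1415]
tcp_rot: [-1.402, -2.811, 0.0]
ft_force: [0.3, 0.6, -0.3]
grip_width: 0.0192
gripper_force: 8.0
```

```bash
cat >> h.py <<'E'
def wrist():
    s=st(); T=np.eye(4);T[:3,:3]=Ro.from_rotvec(s['tcp_rot']).as_matrix();T[:3,3]=s['position']; print(T[:3,:2].round(3).tolist())
    p=vision.snapshot('wrist'); return p,T@p['tool_from_camera']
def px(p,T,u,v,z):
    d=T[:3,:3]@np.array([(u-p['cx'])/p['fx'],(v-p['cy'])/p['fy'],1]); c=T[:3,3]; return (c+d*(z-c[2])/d[2]).round(4)
E
python3 - <<'E'
from h import *
p,T=wrist(); save(p,'w3'); lm(p,['pan_pocket','pan_grip','coral_center'])
for o in vision.outline_of(p,'pan_pocket')[:1]:
    v,u=np.nonzero(o['pixels']); print(o['confidence'],u.min(),u.max(),v.min(),v.max())
for c in ['scene','side']:
    q=vision.snapshot(c); lm(q,['pan_pocket','pan_grip','lens_center'])
E
```

```text
9.825 [ 0.5835 -0.1954  0.1415] [-1.402 -2.811  0.   ] [-0.399  0.552  1.544  0.     1.046 -1.044] [ 0.32  0.63 -0.31] 0.01917539112423157 7.999943196773529
[[-0.602, 0.799], [0.799, 0.602], [0.001, -0.0]]
pan_pocket [([0.5874, -0.2044, 0.0014], 0.56)]
pan_grip [([0.4877, -0.0736, 0.0342], 0.61)]
coral_center [([0.5809, -0.1933, 0.1453], 0.92), ([0.5899, -0.202, 0.0012], 0.21)]
pan_pocket [([0.5896, -0.2114, 0.0005], 0.97)]
pan_grip []
lens_center [([0.6358, 0.0592, 0.2687], 0.8)]
pan_pocket [([0.5846, -0.204, 0.0066], 0.78)]
pan_grip [([0.4868, -0.0727, 0.0324], 0.77)]
lens_center [([0.6307, 0.0568, 0.2726], 0.78)]
```

View pics/w3.png

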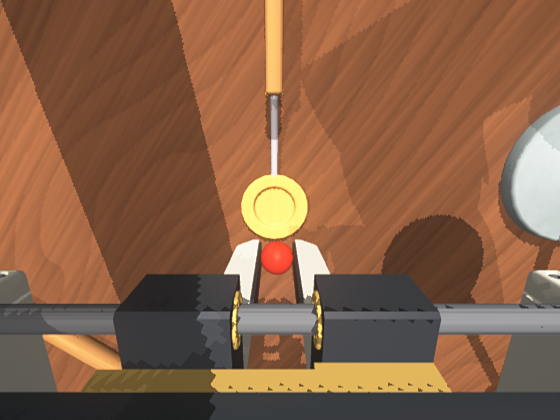

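The wrist view shows the dish centred at about (274,207), the handle straight up to the grip at about (273,50), and the ball between the fingers at (277,257).

Run:
```python
from h import *
p,T=wrist()
o=vision.outline_of(p,'pan_pocket'); print([(a['confidence'],a['pixels'].sum()) for a in o])
print('dish',px(p,T,274,207,.009),'ball',px(p,T,277,257.5,.1465),'handle',px(p,T,274,95,.03),px(p,T,273,10,.043))
```

```text
10.475 [ 0.5837 -0.1952  0.1419] [ 1.401  2.812 -0.   ] [-0.398  0.551  1.544 -0.     1.046 -1.044] [-0.86 -0.31 -0.67] 0.019191696645376094 8.000014275312424
[[-0.602, 0.798], [0.798, 0.602], [-0.0, 0.0]]
[(0.93, np.int64(5721))]
dish [ 0.5858 -0.2033  0.009 ] ball [ 0.583  -0.1945  0.1465] handle [ 0.52   -0.1153  0.03  ] [ 0.4825 -0.0665  0.043 ]
```

Call:
{"name": "apply_moves", "arguments": {
  "series": [
    [[0, 0, 0], [0.06, -0.24, -0.3], -1],
    [[0, 0, 0], [0, 0, -0.6], -1],
    [[0, 0, 0], [0, 0, -0.7], -1],
    [[0, 0, 0], [0, 0, -0.7], -1],
    [[0, 0, 0], [0, 0, -0.4], -1],
    [[0, 0, 0], [0, 0, -0.2], -1],
    [[0, 0, 0], [0, 0, -0.15], -1],
    [[0, 0, 0], [0, 0, -0.1], -1],
    [[0, 0, 0], [0, 0, 0], -1],
    [[0, 0, 0], [0, 0, 0], -1]
  ]
}}

```text
time: 11.82
position: [0.5863, -0.2049, 0.0163]
tcp_rot: [1.401, 2.811, 0.0]
ft_force: [0.8, -0.7, -0.9]
grip_width: 0.019
gripper_force: 8.0
```

Run:
```python
from h import *
p,T=wrist(); save(p,'w4')
```

```text
11.825 [ 0.5863 -0.2049  0.0163] [1.401 2.811 0.   ] [-0.411  0.732  1.586  0.     0.823 -1.057] [ 0.81 -0.68 -0.92] 0.01904837362151792 7.999998182058334
[[-0.602, 0.798], [0.798, 0.602], [-0.001, 0.0]]
```

View pics/w4.png

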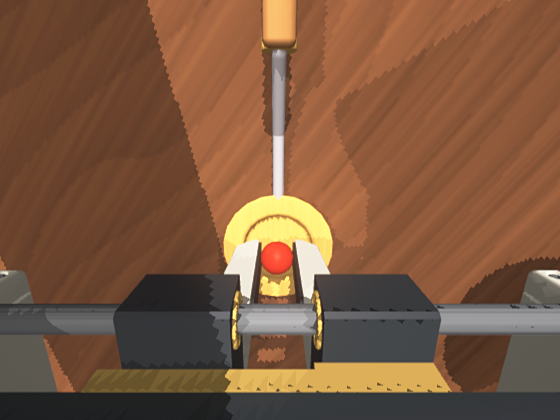

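The ball at (277,258) is over the pocket, though the dish centre seems to be nearer row 249. I'll check that numerically.

Run:
```python
from h import *
p,T=wrist()
o=vision.outline_of(p,'pan_pocket')[0]['pixels']; v,u=np.nonzero(o)
m=(v>185)&(v<275); rows=[(r,u[v==r].min(),u[v==r].max()) for r in range(190,275,8) if (v==r).any()]; print(rows)
print(px(p,T,278.5,249,.009),px(p,T,277,258,.0213),px(p,T,278.5,195,.009),px(p,T,225,245,.009),px(p,T,332,245,.009))
lm(p,['pan_pocket'])
```

```text
11.875 [ 0.5863 -0.2049  0.0162] [1.401 2.811 0.   ] [-0.411  0.732  1.586  0.     0.823 -1.057] [-1.15 -0.36  0.06] 0.019077372790717917 8.000058978796005
[[-0.602, 0.798], [0.798, 0.602], [-0.001, 0.0]]
[(190, np.int64(273), np.int64(283)), (198, np.int64(259), np.int64(296)), (206, np.int64(244), np.int64(311)), (214, np.int64(235), np.int64(320)), (222, np.int64(230), np.int64(325)), (230, np.int64(226), np.int64(329)), (238, np.int64(224), np.int64(331)), (246, np.int64(224), np.int64(331)), (254, np.int64(224), np.int64(331)), (262, np.int64(227), np.int64(328)), (270, np.int64(261), np.int64(292))]
[ 0.5863 -0.2034  0.009 ] [ 0.5857 -0.2042  0.0213] [ 0.5647 -0.1749  0.009 ] [ 0.5573 -0.2218  0.009 ] [ 0.612  -0.1806  0.009 ]
pan_pocket [([0.5878, -0.204, 0.003], 0.89)]
```

The ball and pocket agree to about 2 mm. I'll lower the last bit and release.

Call:
{"name": "apply_moves", "arguments": {
  "series": [
    [[0, 0, 0], [0, 0, -0.06], -1],
    [[0, 0, 0], [0, 0, -0.05], -1],
    [[0, 0, 0], [0, 0, 0], -1],
    [[0, 0, 0], [0, 0, 0], -1]
  ]
}}

```text
time: 12.52
position: [0.5861, -0.2048, 0.0114]
tcp_rot: [-1.401, -2.812, 0.0]
ft_force: [-0.5, 0.3, 0.3]
grip_width: 0.0191
gripper_force: 8.0
```

Call:
{"name": "apply_moves", "arguments": {
  "series": [
    [[0, 0, 0], [0, 0, 0], -0.55],
    [[0, 0, 0], [0, 0, 0], -0.45],
    [[0, 0, 0], [0, 0, 0], -0.35],
    [[0, 0, 0], [0, 0, 0], -0.25],
    [[0, 0, 0], [0, 0, 0], -0.25],
    [[0, 0, 0], [0, 0, 0.1], -0.25],
    [[0, 0, 0], [0, 0, 0.3], -0.25],
    [[0, 0, 0], [0, 0, 0.6], -0.25],
    [[0, 0, 0], [0, 0, 0.8], -0.2],
    [[0, 0, 0], [0, 0, 0.5], -0.2]
  ]
}}

```text
time: 13.78
position: [0.5866, -0.2051, 0.1057]
tcp_rot: [1.401, 2.81, 0.0]
ft_force: [0.5, 0.3, 0.4]
grip_width: 0.0372
gripper_force: 0.0
```

Run:
```python
from h import *
p,T=wrist(); save(p,'w5'); lm(p,['pan_pocket','pan_grip','coral_center'])
o=vision.outline_of(p,'coral_center')[0]['pixels']; v,u=np.nonzero(o); print(u.mean(),v.mean(),px(p,T,u.mean(),v.mean(),.014))
```

```text
13.775 [ 0.5866 -0.2051  0.1057] [1.401 2.81  0.   ] [-0.411  0.605  1.553 -0.     0.982 -1.057] [0.55 0.31 0.37] 0.03716455215618982 0.0
[[-0.602, 0.799], [0.799, 0.602], [-0.002, 0.001]]
pan_pocket [([0.5884, -0.2062, -0.001], 0.86)]
pan_grip []
coral_center [([0.5853, -0.2016, 0.017], 0.8)]
276.10512129380055 210.02964959568735 [ 0.5852 -0.2045  0.014 ]
```

View pics/w5.png

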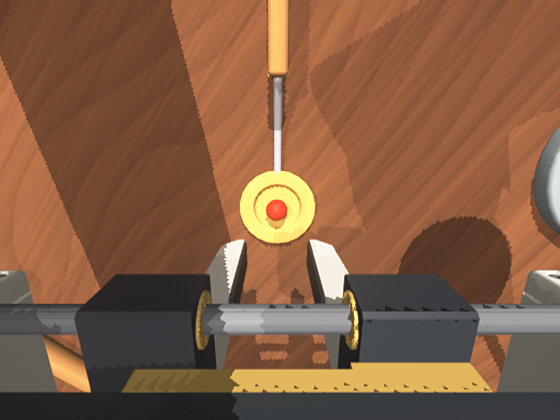

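The ball lies in the pocket at (276,210). Next I'll move over the grip, 25 mm ahead of its middle.

Call:
{"name": "apply_moves", "arguments": {
  "series": [
    [[0, 0, 0], [-0.2, 0.3, 0], 0],
    [[0, 0, 0], [-0.5, 0.6, 0], 0],
    [[0, 0, 0], [-0.6, 0.8, 0], 0],
    [[0, 0, 0], [-0.5, 0.7, 0], 0],
    [[0, 0, 0], [-0.3, 0.4, -0.3], 0],
    [[0, 0, 0], [0, 0, -0.4], 0],
    [[0, 0, 0], [0, 0, 0], 0]
  ]
}}

```text
time: 14.9
position: [0.5015, -0.0928, 0.0741]
tcp_rot: [-1.4, -2.81, 0.001]
ft_force: [-0.4, 0.1, 0.6]
grip_width: 0.0465
gripper_force: 0.0
```

Run:
```python
from h import *
p,T=wrist(); save(p,'w6'); lm(p,['pan_grip'])
o=vision.outline_of(p,'pan_grip')[0]['pixels']
for r in range(60,300,20):
    u=np.nonzero(o[r])[0]
    if len(u): print(r,u.min(),u.max(),px(p,T,(u.min()+u.max())/2,r,.043))
```

```text
14.9 [ 0.5015 -0.0928  0.0741] [-1.40e+00 -2.81e+00  1.00e-03] [-0.274  0.486  1.87  -0.     0.789 -0.92 ] [-0.39  0.11  0.59] 0.046540486484274786 0.0
[[-0.602, 0.798], [0.798, 0.602], [0.002, -0.001]]
pan_grip [([0.4885, -0.0742, 0.0328], 0.67)]
100 249 309 [ 0.4465 -0.018   0.043 ]
120 273 285 [ 0.4538 -0.0276  0.043 ]
140 267 289 [ 0.4609 -0.0381  0.043 ]
160 268 289 [ 0.469  -0.0483  0.043 ]
180 267 289 [ 0.477  -0.0593  0.043 ]
200 268 289 [ 0.4857 -0.0704  0.043 ]
220 268 288 [ 0.4943 -0.0823  0.043 ]
240 269 288 [ 0.5038 -0.0943  0.043 ]
260 268 288 [ 0.5132 -0.1072  0.043 ]
280 274 282 [ 0.5232 -0.1205  0.043 ]
```

View pics/w6.png

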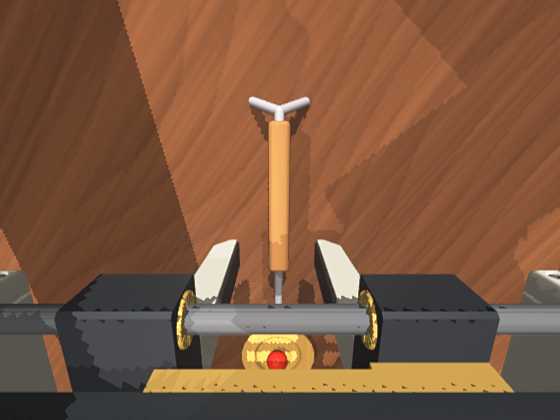

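The grip runs straight down the picture at columns 268–289, centred between the fingers, with the ball still in the dish at (277,358). Descending and closing.

Call:
{"name": "apply_moves", "arguments": {
  "series": [
    [[0, 0, 0], [0, 0, -0.4], 0],
    [[0, 0, 0], [0, 0, -0.6], 0],
    [[0, 0, 0], [0, 0, -0.4], 0],
    [[0, 0, 0], [0, 0, -0.1], -0.2],
    [[0, 0, 0], [0, 0, 0], -0.4],
    [[0, 0, 0], [0, 0, 0], -0.55],
    [[0, 0, 0], [0, 0, 0], -0.65],
    [[0, 0, 0], [0, 0, 0], -0.75],
    [[0, 0, 0], [0, 0, 0], -1],
    [[0, 0, 0], [0, 0, 0], -1]
  ],
  "force": 10
}}

```text
time: 16.3
position: [0.5025, -0.0928, 0.0158]
tcp_rot: [1.401, 2.811, 0.001]
ft_force: [2.4, 2.7, 4.5]
grip_width: 0.0152
gripper_force: 10.0
```

Call:
{"name": "apply_moves", "arguments": {
  "series": [
    [[0, 0, 0], [0, 0, 0], -1],
    [[0, 0, 0], [0, 0, 0], -1],
    [[0, 0, 0], [0, 0, 0.03], -1],
    [[0, 0, 0], [0, 0, 0.06], -1],
    [[0, 0, 0], [0, 0, 0.1], -1],
    [[0, 0, 0], [0, 0, 0.1], -1],
    [[0, 0, 0], [0, 0, 0.06], -1],
    [[0, 0, 0], [0, 0, 0.03], -1],
    [[0, 0, 0], [0, 0, 0], -1],
    [[0, 0, 0], [0, 0, 0], -1]
  ],
  "force": 60
}}

```text
time: 17.55
position: [0.502, -0.0928, 0.0305]
tcp_rot: [-1.401, -2.812, 0.0]
ft_force: [-1.0, 0.0, -1.5]
grip_width: 0.0145
gripper_force: 60.0
```

Run:
```python
from h import *
s=st(); print(np.round(s['wrist_torque'],3))
for c in ['scene','side']:
    p=vision.snapshot(c); lm(p,['pan_pocket','pan_grip','coral_center'])
    if c=='side': cv2.imwrite('pics/s7.png',cv2.resize(p['frame'][170:300,200:370,::-1],None,fx=4,fy=4))
```

```text
17.55 [ 0.502  -0.0928  0.0305] [-1.401 -2.812  0.   ] [-0.274  0.563  1.886 -0.     0.693 -0.92 ] [-0.98  0.04 -1.47] 0.014515380845440087 59.99800264835358
[ 0.111 -0.076 -0.004]
pan_pocket [([0.5886, -0.2055, 0.0163], 0.57)]
pan_grip [([0.4904, -0.0734, 0.045], 0.56)]
coral_center [([0.5889, -0.2083, 0.0245], 0.57)]
pan_pocket [([0.5855, -0.2046, 0.0229], 0.7)]
pan_grip [([0.4854, -0.0759, 0.0468], 0.61)]
coral_center []
```

View pics/s7.png

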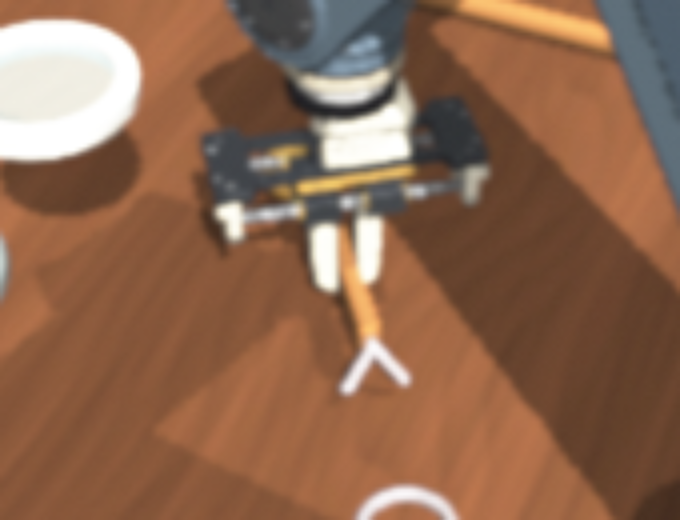

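The pan is held level: the grip and pocket both rose about 15 mm, with the feet clear. I'll lift, then rotate while backing off from the lens side.

Call:
{"name": "apply_moves", "arguments": {
  "series": [
    [[0, 0, 0], [0, 0, 0.1], -1],
    [[0, 0, 0], [0, 0, 0.25], -1],
    [[0, 0, 0], [0, 0, 0.4], -1],
    [[0, 0, 0], [0, 0, 0.5], -1],
    [[0, 0, 0], [0, 0, 0.5], -1],
    [[0, 0, 0], [0, 0, 0.5], -1],
    [[0, 0, 0], [0, 0, 0.5], -1],
    [[0, 0, 0], [0, 0, 0.35], -1],
    [[0, 0, 0], [0, 0, 0.2], -1],
    [[0, 0, 0], [0, 0, 0.1], -1]
  ]
}}

```text
time: 19.2
position: [0.502, -0.0928, 0.1669]
tcp_rot: [1.401, 2.812, -0.0]
ft_force: [0.5, -0.1, -2.1]
grip_width: 0.0144
gripper_force: 60.0
```

Call:
{"name": "apply_moves", "arguments": {
  "series": [
    [[0, 0, 0.3], [-0.05, 0, 0], -1],
    [[0, 0, 0.6], [-0.15, 0, 0], -1],
    [[0, 0, 0.8], [-0.25, 0, 0], -1],
    [[0, 0, 0.9], [-0.3, 0, 0], -1],
    [[0, 0, 0.9], [-0.3, 0, 0], -1],
    [[0, 0, 0.9], [-0.3, 0, 0], -1],
    [[0, 0, 0.9], [-0.3, 0, 0], -1],
    [[0, 0, 0.7], [-0.2, 0, 0], -1],
    [[0, 0, 0.45], [-0.1, 0, 0], -1],
    [[0, 0, 0.2], [-0.05, 0, 0], -1]
  ]
}}

```text
time: 20.45
position: [0.4216, -0.0928, 0.1662]
tcp_rot: [-0.355, -3.121, -0.0]
ft_force: [0.4, -0.9, -2.6]
grip_width: 0.0144
gripper_force: 60.0
```

Run:
```python
from h import *
p,T=wrist(); cv2.imwrite('pics/w8.png',p['frame'][:,:,::-1]); lm(p,['coral_center','pan_pocket','pan_grip','lens_center'])
for c in ['scene','side']:
    p=vision.snapshot(c); lm(p,['pan_pocket','pan_grip','coral_center','lens_center'])
```

```text
20.45 [ 0.4216 -0.0928  0.1662] [-0.355 -3.121 -0.   ] [-0.324  0.208  1.996 -0.     0.939 -1.668] [ 0.41 -0.9  -2.58] 0.014433610774836 59.99800622463226
[[-0.974, 0.225], [0.225, 0.974], [0.001, 0.0]]
coral_center []
pan_pocket []
pan_grip [([0.3971, -0.0874, 0.1833], 0.7)]
lens_center []
pan_pocket [([0.5555, -0.1262, 0.1531], 0.73)]
pan_grip [([0.403, -0.0902, 0.1823], 0.67)]
coral_center [([0.561, -0.128, 0.16], 0.57)]
lens_center [([0.6334, 0.0562, 0.2653], 0.73)]
pan_pocket [([0.5548, -0.1229, 0.1561], 0.92)]
pan_grip [([0.3943, -0.09, 0.1844], 0.64)]
coral_center [([0.5602, -0.1249, 0.1633], 0.53)]
lens_center []
```

Call:
{"name": "apply_moves", "arguments": {
  "series": [
    [[0, 0, 0], [0, 0.1, 0], -1],
    [[0, 0, 0], [0, 0.25, 0], -1],
    [[0, 0, 0], [0, 0.4, 0], -1],
    [[0, 0, 0], [0, 0.55, 0], -1],
    [[0, 0, 0], [0, 0.65, 0], -1],
    [[0, 0, 0], [0, 0.7, 0], -1],
    [[0, 0, 0], [0, 0.7, 0], -1],
    [[0, 0, 0], [0, 0.6, 0], -1],
    [[0, 0, 0], [0, 0.4, 0], -1],
    [[0, 0, 0], [0, 0.2, 0], -1]
  ]
}}

```text
time: 22.45
position: [0.4219, 0.0901, 0.1666]
tcp_rot: [-0.356, -3.121, 0.0]
ft_force: [0.2, -0.7, -1.8]
grip_width: 0.0145
gripper_force: 60.0
```

Call:
{"name": "apply_moves", "arguments": {
  "series": [
    [[0, 0, 0], [0.05, 0, 0], -1],
    [[0, 0, 0], [0.15, 0, 0], -1],
    [[0, 0, 0], [0.25, 0, 0], -1],
    [[0, 0, 0], [0.3, 0, 0], -1],
    [[0, 0, 0], [0.3, 0, 0], -1],
    [[0, 0, 0], [0.3, 0, 0], -1],
    [[0, 0, 0], [0.25, 0, 0], -1],
    [[0, 0, 0], [0.18, 0, 0], -1],
    [[0, 0, 0], [0.08, 0, 0], -1],
    [[0, 0, 0], [0.04, 0, 0], -1]
  ]
}}

```text
time: 23.7
position: [0.4981, 0.0892, 0.1666]
tcp_rot: [-0.358, -3.121, 0.0]
ft_force: [0.0, 0.3, -1.5]
grip_width: 0.0146
gripper_force: 60.0
```

Call:
{"name": "apply_moves", "arguments": {
  "series": [
    [[0, 0, 0], [0, 0, 0], -1],
    [[0, 0, 0], [0, 0, 0], -1],
    [[0, 0, 0], [0, 0, 0], -1],
    [[0, 0, 0], [0, 0, 0], -1],
    [[0, 0, 0], [0, 0, 0], -1],
    [[0, 0, 0], [0, 0, 0], -1],
    [[0, 0, 0], [0, 0, 0], -1],
    [[0, 0, 0], [0, 0, 0], -1]
  ]
}}

```text
time: 24.7
position: [0.4981, 0.0891, 0.1666]
tcp_rot: [0.358, 3.121, -0.0]
ft_force: [0.2, -0.1, -2.1]
grip_width: 0.0146
gripper_force: 60.0
```

Run:
```python
from h import *
st()
for c in ['scene','side']:
    p=vision.snapshot(c); lm(p,['pan_pocket','pan_grip','coral_center','lens_center'])
    print([(o['confidence'],int(o['pixels'].sum())) for o in vision.outline_of(p,'coral_center')])
    if c=='side': cv2.imwrite('pics/s9.png',cv2.resize(p['frame'][120:270,130:330,::-1],None,fx=4,fy=4))
```

```text
24.7 [0.4981 0.0891 0.1666] [ 0.358  3.121 -0.   ] [ 0.085  0.336  1.817 -0.     0.989 -1.257] [ 0.25 -0.08 -2.11] 0.014632233033663641 59.998024106025696
pan_pocket [([0.4349, 0.2629, -0.0006], 0.68), ([0.6332, 0.0542, 0.1545], 0.6)]
pan_grip [([0.4743, 0.0947, 0.1802], 0.84)]
coral_center [([0.6343, 0.0605, 0.1625], 0.62)]
lens_center [([0.6329, 0.0588, 0.266], 0.63)]
[]
pan_pocket [([0.6332, 0.0538, 0.1586], 0.63)]
pan_grip [([0.4733, 0.0925, 0.1818], 0.6)]
coral_center []
lens_center [([0.6328, 0.0562, 0.2736], 0.96)]
[]
```

View pics/s9.png

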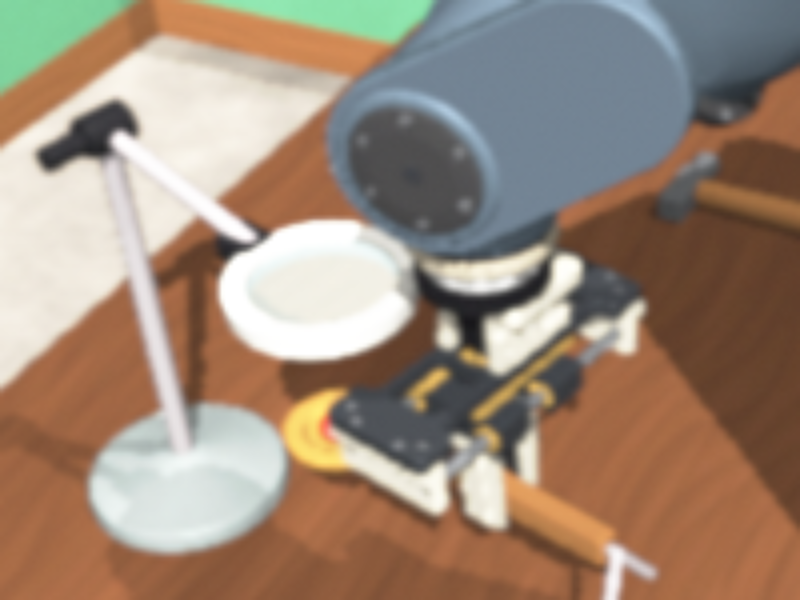

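The side crop shows the ball in the dish at (328,430) below the ring. The wrist is clear of the magnifier and the pan is level. I'm handing in the job.

```bash
python3 -c "
from h import *
print(robot.close_job())"
```

```text
the job is handed in; nothing more can be done
None
```

The job is handed in (no verdict came back): the coral ball lies in the pan's pocket, held level and still within about 5 mm of the lens axis and about 11 cm below the glass, with no contact seen with the magnifier.

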